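Plug the slim test pin into the terminal box

TASK

Take the slim test plug with the tall barrel out of the parking stand and plug its pin down into the flared opening of the terminal box until its collar sits on the rim all round, then let go. Leave the squat plug standing in the stand.

Things in the scene. Friction and masses are not known exactly. Their poses are not given: they have to be found in the camera images.
- slim_plug: The plug to move, upright in one of the stand's holes, collar resting on the stand: round, brass pin down (9 mm wide, bevelled end), steel collar (38 mm wide), tall slim black barrel (22 mm wide) to grasp; about 60 g. Origin at the pin's lower end, z up along the plug: pin 0 to 40 mm, collar 40 to 46, barrel 46 to 102. Any yaw is alike.
- squat_plug: The other plug, which stays in the stand's other hole: same steel collar, but a short wide black barrel (36 mm wide, 28 mm tall) and a thick 18 mm pin. Origin at the pin's lower end, z up: pin 0 to 40 mm, collar 40 to 46, barrel 46 to 74.
- stand: Fixed grey block, the parking stand, 56 mm (x) by 170 mm (y), 46 mm high, on the bench. Origin at the centre of its underside, z up. Its two vertical holes, 22 mm wide and 42 mm deep, lie in its top at y = +50 and y = -50 mm; either may hold either plug.
- mouth (a point): Centre of the terminal box's one opening, at its rim, 54 mm above the bench; z up. Round, 30 mm wide, it narrows to 16 mm at 11 mm down; bottom 47 mm down. A black 50 mm square rim piece surrounds it. The box: fixed, bare metal, 100 (x) by 130 (y) by 50 mm, its centre 25 mm to -y of the opening; two closed caps 13 mm high on it, 60 mm to -y and 22 mm either side in x.
Things that resemble listed ones, but are neither listed nor needed, are in the scene too. Leave any red look-alike of the slim_plug alone. Leave any blue look-alike of the squat_plug alone.

How it is judged:
By the outcome, as a careful person would: the job done as asked, in the order asked, and still so for the second after the job is handed in, with the robot touching nothing.
It also fails if it takes over 42 s, if anything falls off the work surface, if the arm or the gripper's body presses on something with over 40 N, if the wrist force passes 120 N, or if a joint passes its speed limit or range.

ROBOT

A 7-joint arm with a two-finger parallel gripper is mounted at the origin on a cart in front of the work surface, level with it; the furniture and walls round the work are solid. World frame = base frame: x ahead of the robot, y to its left, z up, the work surface at z = 0. Lengths are in m, angles in rad, forces in N, time in s.
With the tool pointing down it reaches from about 0.4 to 0.85 m from the base axis. Payload 4.5 kg.
Tool frame: the origin (TCP) lies midway between the tips of the shut fingers; the grasp point (between the pads) lies 19 mm behind it (env.hold_point_z is the distance from the TCP to the grasp point, in m); z points along the fingers, y is the line along which they close (so a half turn about z gives the same grasp; the last joint's range is limited). The gripper opens to 85 mm and grips with 20 to 120 N. Pads are 22 mm wide; open, the fingers measure 114 mm over their backs; the gripper's body (76 mm by 85 mm) begins 54 mm behind the grasp point. The pads swing forward as they close: fully open they stand 13 mm farther back than shut.
Start: joints at [1.357, 0.689, -0.195, 1.565, 0.157, 0.902, -0.215], TCP at [0.153, -0.606, 0.209] pointing down, gripper open.
Joint ranges: [-3.01, 3.01], [-0.46, 2.08], [-1.47, 1.51], [0.13, 2.56], [-1, 4.14], [0.04, 2.09], [-2.66, 2.66]. Speed limits (rad/s): [2.57, 2.57, 3.14, 3.14, 3.14, 3.14, 3.14].

INTERFACE

Orientations are given as a unit quaternion [x, y, z, w].
In Python, from cell import env, cams, order gives the robot as it stands. The module is installed in compiled form; this text tells all that it offers.
- The arm moves only by the shell command python3 -m jog 'ROWS' [OPENING] [FORCE]. ROWS is JSON, a list of rows, each an object of numbers: "tx", "ty", "tz": the shift along the tool's x, y, z in m; "yaw": the turn about the tool's z in rad. In form: [{"tx": .., "ty": .., "tz": .., "yaw": ..}, ...]. A call has 1 to 8 rows; each row shifts and turns the commanded pose from where the row before left it, along the tool's axes as they then stand; what a row does not reach is not made up. A row lasts 1/12 s, in which the tool goes at most 41.7 mm and 7.16 degrees, less where a joint would pass 70% of its speed; a pose out of reach is approached as far as the arm can. A call is refused whole if a number of a shift passes 0.0417 or a number of a turn 0.125, either way. A call with a gripper value outside its range is refused whole. OPENING is the finger opening in m, from 0 to 0.0854, set as the call begins (- or left out, the last holds). The fingers move at their own pace and stop on an object; FORCE is the grip in N (left out, the last holds). Time passes only in rows, so rows that do not move let the fingers close. It gives the time, the measured TCP pose, the force, the opening and the grip force at its end, in the units of the state.
- env.observe(): the state, without advancing time (a new reading comes with each control period).
- cams.get_image(name): name is "scene" or "top" or "wrist"; returns the picture (420x560x3 uint8, red, green, blue); there is no depth.
- cams.get_calibration(name): a dict with "intrinsics" (3x3 intrinsics, pixels), "k1" (the pictures are not rectified: a ray, as slopes to the right and down, at radius r is drawn at 1 + k1 r^2 times it, then the intrinsics apply), "R" (3x3) and "t" (3): a world point X has camera coordinates R X + t. Camera axes: x right, y down, z forward; pixel columns grow to the right and rows downward; lengths in m; the calibration is good to about 2 mm. A picture is of the moment at which its call begins: read the wrist's pose just before it. get_calibration takes no time and is no camera call; for the wrist camera it gives the pose at the moment of the call.
- order.finish_job(): hands the job in; it is judged then, once.
The state is a dict: "t": time; "q": joint angles; "joint_velocities": joint speeds; "joint_torque": joint torques, N m; "position": TCP position; "orientation": TCP orientation; "contact_force": force on the tool from outside, world axes, zero at the start; "moment": the same for the moment, N m; "width": finger opening in m; "grip_force": force on a finger pad.
Only numpy, scipy, OpenCV 4.12 (cv2) and the standard library are available. Lean on these libraries where they do the work, as an engineer would, in place of code of your own. Each camera call takes 0.05 s, during which the arm holds its last target. There are 200 camera calls.

## Working session

There is one attempt and no reset: what is moved stays moved. The work goes in short steps, Python scripts to look and compute and a shell command to move; the robot and the scene stay as the last step left them, time stands still between calls to the robot, and variables do not carry over. Pictures are saved under pics/ and viewed, at most 10 in all, crops included, and the job is handed in when it is done.

```bash
mkdir -p pics; cat > h.py <<'E'
import numpy as np, cv2
from cell import env,cams,order
def grab(n,f=None):
    im=cams.get_image(n)
    if f: cv2.imwrite('pics/'+f,cv2.cvtColor(im,cv2.COLOR_RGB2BGR))
    return im
def ray(c,u,v):
    K=np.array(c['intrinsics']);k=c['k1'];R=np.array(c['R']);t=np.array(c['t'])
    a=np.array([(u-K[0,2])/K[0,0],(v-K[1,2])/K[1,1]]);b=a.copy()
    for _ in range(30): b=a/(1+k*(b@b))
    return -R.T@t, R.T@np.array([b[0],b[1],1])
def plane(c,u,v,z):
    o,d=ray(c,u,v); return o+d*(z-o[2])/d[2]
def proj(c,X):
    p=np.array(c['R'])@np.array(X)+np.array(c['t']);b=p[:2]/p[2];b=b*(1+c['k1']*(b@b))
    K=np.array(c['intrinsics']);return K[0,0]*b[0]+K[0,2],K[1,1]*b[1]+K[1,2]
E
python3 - <<'E'
from h import *
s=env.observe();print(s,env.hold_point_z)
a=grab('top','top.png');b=grab('scene','scene.png')
for n in('top','scene'):
    c=cams.get_calibration(n);print(n,-np.array(c['R']).T@c['t'],c['k1'])
E
```

```text
{'t': 0.0, 'q': array([ 1.35679117,  0.69001077, -0.19450728,  1.56634619,  0.15731474,
        0.90246661, -0.21511236]), 'joint_velocities': array([-5.81080844e-04,  3.61712212e-04, -2.17929434e-04, -1.17333069e-03,
        1.56620658e-03,  4.82405685e-05, -3.44741497e-04]), 'joint_torque': array([-1.01105790e-03, -5.39611602e+01, -1.26691986e+00, -1.58539563e+01,
        8.98256520e-03,  9.56720643e-03, -1.53233611e-05]), 'position': array([ 0.15307301, -0.60526112,  0.20796661]), 'orientation': array([ 9.92328757e-01,  1.23623593e-01, -1.83703099e-04, -9.00527452e-04]), 'contact_force': array([-0.15366726, -0.48438649,  0.0422828 ]), 'moment': array([ 0.00534979,  0.0216086 , -0.05871157]), 'grip_force': 0.0, 'width': 0.08527693589537734} 0.0187
top [0.32961036 0.07588703 0.89477083] -0.006089860897293561
scene [-0.02828955  0.45553815  0.73432238] -0.1295489914015776
```

View pics/top.png

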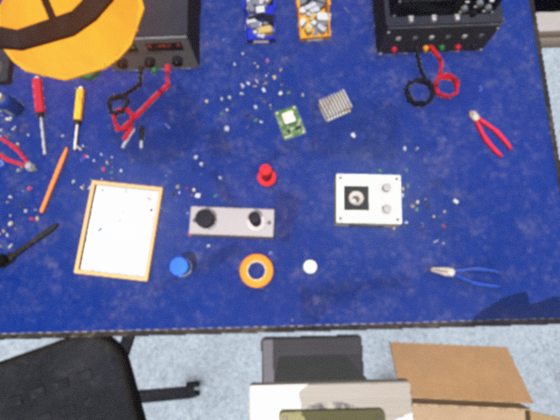

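View pics/scene.png

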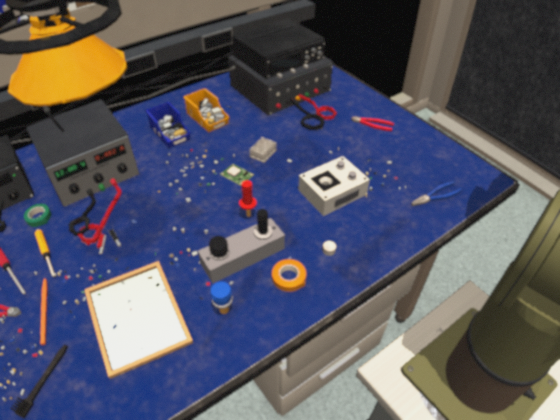

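Candidates, by pixel in the top view:
- Slim black barrel in the stand: (255,218). In the scene view its tall barrel is at (263,220).
- Squat black plug in the stand: (205,217).
- Red look-alike: (266,176).
- Blue look-alike: (180,266).

By the description I choose (255,218). The opening is at (356,198), on the black square. Next is the close crop to check this.

```bash
python3 - <<'E'
from h import *
a=cv2.imread('pics/top.png');b=cv2.imread('pics/scene.png')
A=cv2.resize(a[165:250,180:300],None,fx=3.2,fy=3.2,interpolation=cv2.INTER_CUBIC)
B=cv2.resize(a[165:250,310:430],None,fx=3.2,fy=3.2,interpolation=cv2.INTER_CUBIC)
C=cv2.resize(b[200:285,190:310],None,fx=3.2,fy=3.2,interpolation=cv2.INTER_CUBIC)
D=cv2.resize(b[145:230,280:400],None,fx=3.2,fy=3.2,interpolation=cv2.INTER_CUBIC)
cv2.imwrite('pics/crop.png',np.vstack([np.hstack([A,B]),np.hstack([C,D])]))
ct=cams.get_calibration('top')
hsv=cv2.cvtColor(a,cv2.COLOR_BGR2HSV)
m=((hsv[...,1]<90)&(hsv[...,2]>90)).astype('uint8')
for (x0,y0,x1,y1),z in(((180,195,285,248),.046),((325,165,415,235),.050)):
    s=np.zeros_like(m);s[y0:y1,x0:x1]=m[y0:y1,x0:x1]
    k=max(cv2.findContours(s,cv2.RETR_EXTERNAL,cv2.CHAIN_APPROX_NONE)[0],key=cv2.contourArea)
    r=cv2.minAreaRect(k);bx=cv2.boxPoints(r);print(r)
    for p in bx: print(plane(ct,*p,z).round(4))
    print('c',plane(ct,*r[0],z))
v=hsv[...,2]
for nm,(x0,y0,x1,y1),z in(('squat',(192,205,220,232),.08),('slim',(243,207,270,232),.108),('rim',(340,182,374,214),.054)):
    s=np.zeros_like(m);s[y0:y1,x0:x1]=(v<75)[y0:y1,x0:x1]
    k=max(cv2.findContours(s,cv2.RETR_EXTERNAL,cv2.CHAIN_APPROX_NONE)[0],key=cv2.contourArea)
    r=cv2.minAreaRect(k);print(nm,r,plane(ct,*r[0],z))
E
```

```text
((230.6453094482422, 221.68960571289062), (88.00835418701172, 31.38203239440918), 2.337306022644043)
[0.446  0.2786 0.046 ]
[0.5106 0.2766 0.046 ]
[0.4967 0.0966 0.046 ]
[0.4327 0.1011 0.046 ]
c [0.47126857 0.18790497 0.046     ]
((368.27996826171875, 200.45999145507812), (70.83522033691406, 56.24660110473633), 3.1798300743103027)
[ 0.4536 -0.0147  0.05  ]
[ 0.5698 -0.0275  0.05  ]
[ 0.5561 -0.171   0.05  ]
[ 0.4409 -0.1548  0.05  ]
c [ 0.50436504 -0.09209143  0.05      ]
squat ((205.2307586669922, 218.15382385253906), (16.641006469726562, 14.422204971313477), 33.6900634765625) [0.47432183 0.23310769 0.08      ]
slim ((254.5689697265625, 218.67239379882812), (11.698805809020996, 7.984899044036865), 68.19859313964844) [0.46509584 0.13457828 0.108     ]
rim ((346.0, 198.0), (0.0, 0.0), 0.0) [ 0.51021399 -0.04692063  0.054     ]
```

View pics/crop.png

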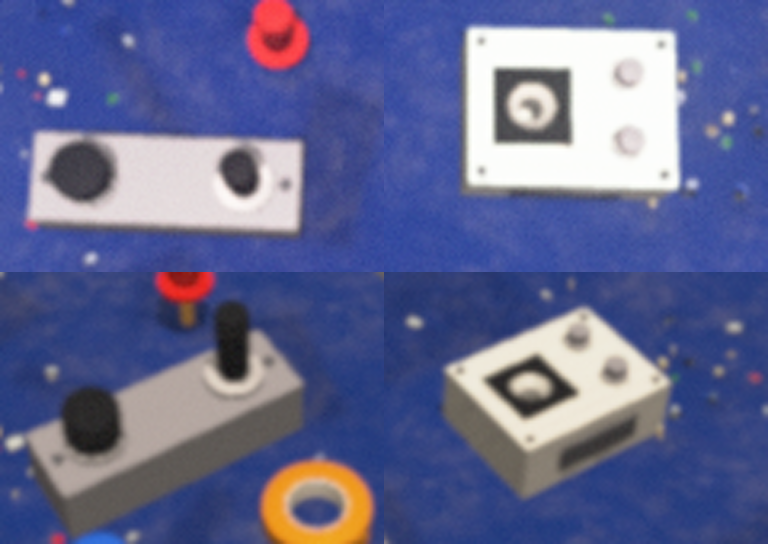

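The crop confirms the choice. The slim tall barrel stands on its white collar at top (255.9,222.8) and scene (263,232). The flared opening is at top (355.6,197.8) and scene (325.6,181).

```bash
python3 - <<'E'
from h import *
ct=cams.get_calibration('top');cs=cams.get_calibration('scene')
print('collar',plane(ct,255.9,222.8,.052),plane(cs,263.1,232.5,.051))
print('mouth',plane(ct,355.6,197.8,.054),plane(cs,325.6,181,.054))
print('red',plane(ct,266,178,.05))
E
```

```text
collar [0.46623344 0.13625144 0.052     ] [0.46546017 0.13810426 0.051     ]
mouth [ 0.5099288  -0.06623381  0.054     ] [ 0.50749559 -0.06359466  0.054     ]
red [0.55899348 0.11364688 0.05      ]
```

```bash
python3 -m jog '[{"tx":0.03,"ty":-0.0185},{"tx":0.03,"ty":-0.0185},{"tx":0.03,"ty":-0.0185},{"tx":0.03,"ty":-0.0185},{"tx":0.03,"ty":-0.0185},{"tx":0.03,"ty":-0.0185},{"tx":0.03,"ty":-0.0185},{"tx":0.03,"ty":-0.0185}]' 0.0854
python3 -m jog '[{"tx":0.03,"ty":-0.0185},{"tx":0.03,"ty":-0.0185},{"tx":0.03,"ty":-0.0185},{"tx":0.03,"ty":-0.0185}]'
```

```text
$[0]: bad value
$[0]: bad value
```

```bash
python3 -m jog '[{"tx":0.03,"ty":-0.0185,"tz":0,"yaw":0},{"tx":0.03,"ty":-0.0185,"tz":0,"yaw":0},{"tx":0.03,"ty":-0.0185,"tz":0,"yaw":0},{"tx":0.03,"ty":-0.0185,"tz":0,"yaw":0},{"tx":0.03,"ty":-0.0185,"tz":0,"yaw":0},{"tx":0.03,"ty":-0.0185,"tz":0,"yaw":0},{"tx":0.03,"ty":-0.0185,"tz":0,"yaw":0},{"tx":0.03,"ty":-0.0185,"tz":0,"yaw":0}]' 0.0854
```

```text
t: 0.77
position: [0.3504, -0.402, 0.2086]
orientation: [0.992, 0.124, -0.0, -0.0]
contact_force: [-0.0, -0.2, 0.1]
width: 0.0854
grip_force: 0.0
```

```bash
python3 -m jog '[{"tx":0.03,"ty":-0.0185,"tz":0,"yaw":0},{"tx":0.03,"ty":-0.0185,"tz":0,"yaw":0},{"tx":0.03,"ty":-0.0185,"tz":0,"yaw":0},{"tx":0.0112,"ty":-0.038,"tz":0,"yaw":0},{"tx":0.0112,"ty":-0.038,"tz":0,"yaw":0},{"tx":0.0112,"ty":-0.038,"tz":0,"yaw":0},{"tx":0.0112,"ty":-0.038,"tz":0,"yaw":0},{"tx":0.0112,"ty":-0.038,"tz":0,"yaw":0}]'
python3 -m jog '[{"tx":0.0112,"ty":-0.038,"tz":0,"yaw":0},{"tx":0.0112,"ty":-0.038,"tz":0,"yaw":0},{"tx":0.0112,"ty":-0.038,"tz":0,"yaw":0},{"tx":0,"ty":0,"tz":0,"yaw":0},{"tx":0,"ty":0,"tz":0,"yaw":0}]'
python3 - <<'E'
from h import *
c=cams.get_calibration('wrist');im=grab('wrist','w1.png');print(c)
print('mouth',proj(c,[.509,-.065,.054]),'plug top',proj(c,[.466,.137,.108]),'collar',proj(c,[.466,.137,.052]))
s=env.observe();print(s['t'],s['position'])
E
```

```text
t: 1.43
position: [0.4305, -0.1279, 0.2086]
orientation: [0.992, 0.123, -0.0, -0.0]
contact_force: [0.9, -0.2, -0.0]
width: 0.0855
grip_force: 0.0
t: 1.85
position: [0.4356, -0.008, 0.2087]
orientation: [0.992, 0.127, -0.0, -0.0]
contact_force: [-0.2, -1.4, -0.9]
width: 0.0858
grip_force: 0.0
{'intrinsics': array([[306.33548423,   0.        , 288.32321311],
       [  0.        , 306.33548423, 202.30730576],
       [  0.        ,   0.        ,   1.        ]]), 'k1': 0.01955090412151859, 'R': array([[ 2.52371586e-01, -9.67630338e-01, -3.35404023e-04],
       [-9.27870898e-01, -2.42100077e-01,  2.83625017e-01],
       [-2.74525372e-01, -7.12676837e-02, -9.58935210e-01]]), 't': array([-0.11730144,  0.36542457,  0.49838014])}
mouth (np.float64(361.2948327297861), np.float64(127.5852484356534)) plug top (np.float64(129.66278122579632), np.float64(118.95888828421364)) collar (np.float64(157.2999520791972), np.float64(117.73542155142263))
1.9 [ 0.43537105 -0.01039599  0.20863652]
```

View pics/w1.png

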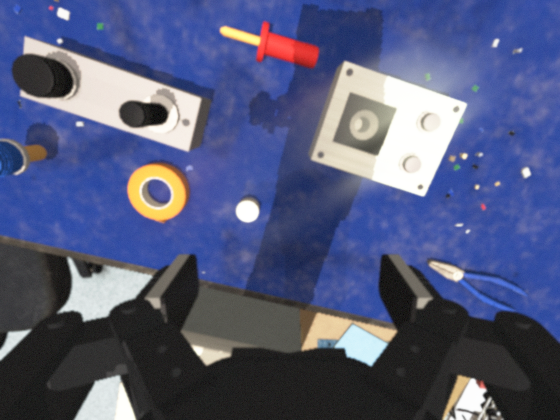

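The slim plug stands with its barrel top at (132,114) and collar at (157,115). The opening is at (364,123). The red look-alike, which stood at (266,176) in the first top view, now lies at (270,43). I was nowhere near it, so I'll check it in the next top view.

```bash
python3 -m jog '[{"tx":0.0165,"ty":-0.0338,"tz":0,"yaw":0},{"tx":0.0165,"ty":-0.0338,"tz":0,"yaw":0},{"tx":0.0165,"ty":-0.0338,"tz":0,"yaw":0},{"tx":0.0165,"ty":-0.0338,"tz":0,"yaw":0},{"tx":0,"ty":0,"tz":0.02,"yaw":0},{"tx":0,"ty":0,"tz":0.02,"yaw":0},{"tx":0,"ty":0,"tz":0,"yaw":0},{"tx":0,"ty":0,"tz":0,"yaw":0}]'
python3 -m jog '[{"tx":0,"ty":0,"tz":0,"yaw":0},{"tx":0,"ty":0,"tz":0,"yaw":0}]'
python3 - <<'E'
from h import *
c=cams.get_calibration('wrist');im=grab('wrist');t=grab('scene')
cv2.imwrite('pics/w2.png',cv2.cvtColor(np.hstack([im[:, :],t])[:,:],cv2.COLOR_RGB2BGR)[:, :])
x=cv2.imread('pics/w2.png');cv2.imwrite('pics/w2.png',np.hstack([x[:,80:480],x[:,560+150:560+550]]))
print('tcp axis',proj(c,[.466,.137,.108]),proj(c,[.466,.137,.052]))
s=env.observe();print(s['t'],s['position'],s['orientation'])
E
```

```text
t: 2.57
position: [0.466, 0.1339, 0.1682]
orientation: [0.993, 0.122, -0.001, 0.001]
contact_force: [0.7, 0.2, -0.0]
width: 0.0853
grip_force: 0.0
t: 2.73
position: [0.4673, 0.1352, 0.1697]
orientation: [0.992, 0.122, 0.001, 0.0]
contact_force: [0.1, -0.0, -1.1]
width: 0.0853
grip_force: 0.0
tcp axis (np.float64(286.0417810099887), np.float64(209.73309380867556)) (np.float64(286.4157604358351), np.float64(191.82483535886436))
2.8333 [0.46720542 0.13573394 0.16971991] [ 9.92419368e-01  1.22893923e-01  9.34527071e-04 -9.60876419e-05]
```

View pics/w2.png

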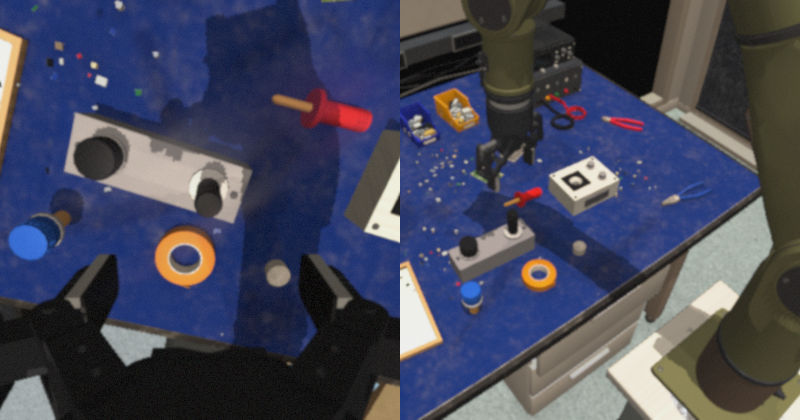

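The wrist view (left) shows the slim plug ahead of the fingers, with its collar at about (288,188) and barrel top at about (288,203) in full-image pixels. The scene view shows the red plug lying on the bench, clear of the stand and the box. Next I'll measure the barrel precisely.

```bash
python3 - <<'E'
from h import *
c=cams.get_calibration('wrist');im=grab('wrist')
hsv=cv2.cvtColor(im,cv2.COLOR_RGB2HSV);x0,y0,x1,y1=255,150,325,232
roi=im[y0:y1,x0:x1];v=hsv[y0:y1,x0:x1,2]
cv2.imwrite('pics/w3.png',cv2.resize(cv2.cvtColor(roi,cv2.COLOR_RGB2BGR),None,fx=7,fy=7,interpolation=cv2.INTER_CUBIC))
m=(v<70).astype('uint8')
for k in cv2.findContours(m,cv2.RETR_EXTERNAL,cv2.CHAIN_APPROX_NONE)[0]:
    if cv2.contourArea(k)>100:
        b=cv2.boundingRect(k);print(b[0]+x0,b[1]+y0,b[2:],cv2.contourArea(k))
        row=[(y+y0,np.where(m[y])[0].min()+x0,np.where(m[y])[0].max()+x0) for y in range(b[1],b[1]+b[3],3)];print(row)
w=((v>150)&(hsv[y0:y1,x0:x1,1]<60)).astype('uint8')
print(np.percentile(v,[5,25,50,75,95]))
s=env.observe();print(s['position'])
for z in(.108,.052):print(proj(c,[.466,.137,z]))
E
```

```text
276 179 (26, 38) 720.5
[(179, np.int64(286), np.int64(292)), (182, np.int64(282), np.int64(297)), (185, np.int64(280), np.int64(298)), (188, np.int64(279), np.int64(299)), (191, np.int64(278), np.int64(299)), (194, np.int64(278), np.int64(299)), (197, np.int64(277), np.int64(300)), (200, np.int64(276), np.int64(301)), (203, np.int64(276), np.int64(301)), (206, np.int64(276), np.int64(300)), (209, np.int64(278), np.int64(299)), (212, np.int64(279), np.int64(296)), (215, np.int64(283), np.int64(292))]
[ 52.  90. 127. 186. 204.]
[0.46703091 0.13591421 0.16957492]
(np.float64(286.75763638789164), np.float64(209.71924293152173))
(np.float64(287.01427844409847), np.float64(191.8188024063069))
```

View pics/w3.png

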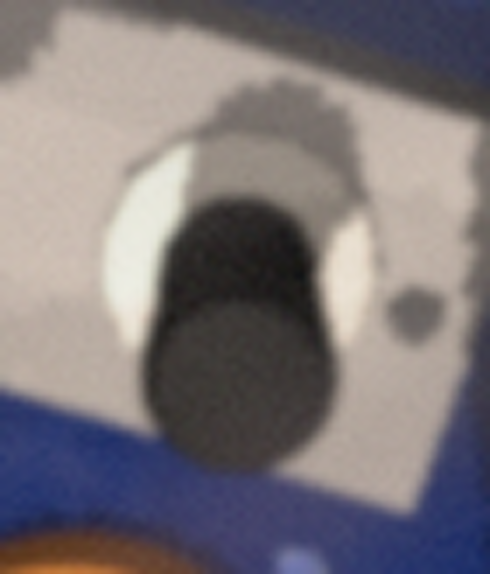

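The zoomed crop shows the barrel's top face centred at (289.1,205) and the collar at (289.5,187.6).

```bash
python3 - <<'E'
from h import *
c=cams.get_calibration('wrist')
print(plane(c,289.1,205,.108),plane(c,289.5,187.6,.052))
s=env.observe();print(s['position'],s['orientation'])
E
```

```text
[0.47004641 0.13635866 0.108     ] [0.47044777 0.13589968 0.052     ]
[0.46703091 0.13591421 0.16957492] [ 9.92394555e-01  1.23095135e-01  7.90375103e-04 -1.02119269e-04]
```

```bash
python3 -m jog '[{"tx":0.0025,"ty":0.0005,"tz":0.02,"yaw":0},{"tx":0,"ty":0,"tz":0.02,"yaw":0},{"tx":0,"ty":0,"tz":0.02,"yaw":0},{"tx":0,"ty":0,"tz":0.02,"yaw":0},{"tx":0,"ty":0,"tz":0.02,"yaw":0},{"tx":0,"ty":0,"tz":0,"yaw":0},{"tx":0,"ty":0,"tz":0,"yaw":0},{"tx":0,"ty":0,"tz":0,"yaw":0}]'
python3 -m jog '[{"tx":0,"ty":0,"tz":0,"yaw":0},{"tx":0,"ty":0,"tz":0,"yaw":0},{"tx":0,"ty":0,"tz":0,"yaw":0},{"tx":0,"ty":0,"tz":0,"yaw":0},{"tx":0,"ty":0,"tz":0,"yaw":0},{"tx":0,"ty":0,"tz":0,"yaw":0},{"tx":0,"ty":0,"tz":0,"yaw":0},{"tx":0,"ty":0,"tz":0,"yaw":0}]' 0.01 40
```

```text
t: 3.55
position: [0.4697, 0.1365, 0.0697]
orientation: [0.992, 0.124, 0.001, -0.0]
contact_force: [1.2, -0.2, -0.5]
width: 0.0855
grip_force: 0.0
t: 4.22
position: [0.4692, 0.1363, 0.0692]
orientation: [0.992, 0.124, 0.0, 0.0]
contact_force: [0.2, -0.5, 5.2]
width: 0.02
grip_force: 38.9
```

```bash
python3 -m jog '[{"tx":0,"ty":0,"tz":-0.01,"yaw":0},{"tx":0,"ty":0,"tz":-0.02,"yaw":0},{"tx":0,"ty":0,"tz":-0.02,"yaw":0},{"tx":0,"ty":0,"tz":-0.02,"yaw":0},{"tx":0,"ty":0,"tz":-0.02,"yaw":0},{"tx":0,"ty":0,"tz":0,"yaw":0},{"tx":0,"ty":0,"tz":0,"yaw":0},{"tx":0,"ty":0,"tz":0,"yaw":0}]'
python3 - <<'E'
from h import *
c=cams.get_calibration('wrist');im=grab('wrist');t=grab('scene')
cv2.imwrite('pics/w4.png',cv2.cvtColor(np.hstack([im[:,130:530],t[:,150:550]]),cv2.COLOR_RGB2BGR))
s=env.observe();print(s['position'],s['orientation'],s['width'])
print('mouth',proj(c,[.509,-.065,.054]),'collar',proj(c,[s['position'][0],s['position'][1],s['position'][2]-.017]))
E
```

```text
t: 4.88
position: [0.4685, 0.1362, 0.1585]
orientation: [0.992, 0.124, -0.0, 0.0]
contact_force: [0.4, -0.8, -0.6]
width: 0.0201
grip_force: 39.3
[0.4681503  0.13609755 0.15794169] [ 9.92323685e-01  1.23662817e-01 -1.06169400e-03  2.90122470e-04] 0.020339959914490786
mouth (np.float64(513.2292483965737), np.float64(204.84368595733244)) collar (np.float64(288.85606768132686), np.float64(229.91543032341113))
```

View pics/w4.png

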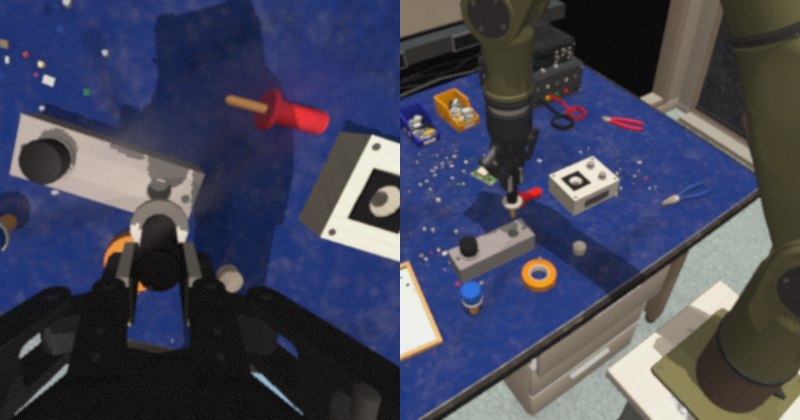

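The plug is held upright. In the crop its collar is at (160,222) and its pin end at (158,187), and the squat plug is still in the stand at (45,160). Next I move it over the opening.

```bash
python3 -m jog '[{"tx":-0.0013,"ty":0.0342,"tz":0,"yaw":0},{"tx":-0.0013,"ty":0.0342,"tz":0,"yaw":0},{"tx":-0.0013,"ty":0.0342,"tz":0,"yaw":0},{"tx":-0.0013,"ty":0.0342,"tz":0,"yaw":0},{"tx":-0.0013,"ty":0.0342,"tz":0,"yaw":0},{"tx":-0.0013,"ty":0.0342,"tz":0,"yaw":0},{"tx":0,"ty":0,"tz":0.01,"yaw":0},{"tx":0,"ty":0,"tz":0,"yaw":0}]'
python3 -m jog '[{"tx":0,"ty":0,"tz":0,"yaw":0},{"tx":0,"ty":0,"tz":0,"yaw":0},{"tx":0,"ty":0,"tz":0,"yaw":0},{"tx":0,"ty":0,"tz":0,"yaw":0}]'
python3 - <<'E'
from h import *
c=cams.get_calibration('wrist');im=grab('wrist');s=env.observe()
cv2.imwrite('pics/w5full.png',cv2.cvtColor(im,cv2.COLOR_RGB2BGR))
cv2.imwrite('pics/w5.png',cv2.resize(cv2.cvtColor(im[130:280,200:380],cv2.COLOR_RGB2BGR),None,fx=4,fy=4,interpolation=cv2.INTER_CUBIC))
p=s['position'];print(p,s['orientation'])
for n,z in(('tip',p[2]-.0637),('coll',p[2]-.0177)):print(n,proj(c,[p[0],p[1],z]))
print('mouth',proj(c,[.511,-.065,.054]))
E
```

```text
t: 5.65
position: [0.5103, -0.0675, 0.1467]
orientation: [0.993, 0.121, -0.002, 0.0]
contact_force: [-0.3, -0.1, -1.8]
width: 0.0201
grip_force: 39.4
t: 5.98
position: [0.5119, -0.0631, 0.149]
orientation: [0.992, 0.125, 0.0, -0.0]
contact_force: [0.2, 0.2, -0.6]
width: 0.0199
grip_force: 39.4
[ 0.51187484 -0.06331511  0.14904321] [ 9.92208356e-01  1.24589460e-01  1.79878049e-04 -1.08195506e-04]
tip (np.float64(289.05578339262746), np.float64(207.8325589163832))
coll (np.float64(289.2296303058167), np.float64(229.43820806835532))
mouth (np.float64(290.5707365627103), np.float64(198.53228181361612))
```

View pics/w5.png

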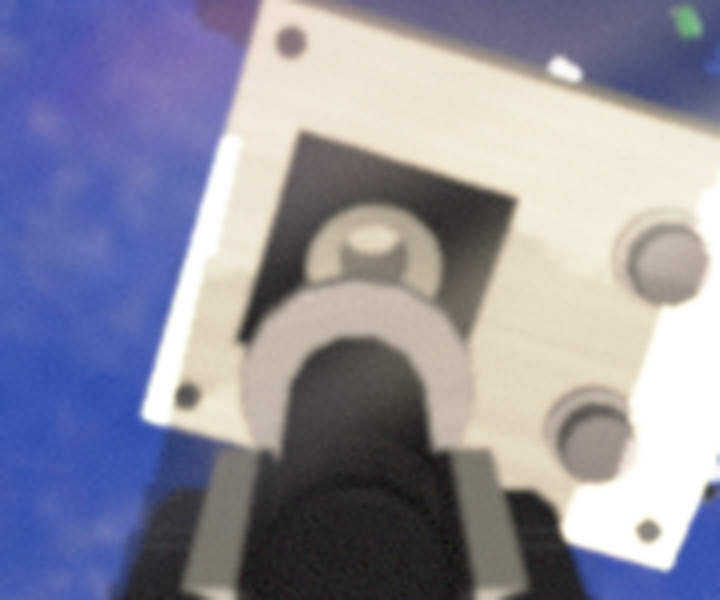

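The crop shows the opening's ring centred at (374,269), which is (293.4,197.2) in full pixels. The held plug's collar is centred at (357,393), which is (289.4,228.2), with no lateral tilt.

```bash
python3 - <<'E'
from h import *
from scipy.spatial.transform import Rotation as Ro
c=cams.get_calibration('wrist');s=env.observe();p=s['position'];R=Ro.from_quat(s['orientation']).as_matrix()
m=plane(c,293.4,197.2,.054);k=plane(c,289.4,228.2,p[2]-.0177)
print(m,k,p,'mouth-collar in tool',(R.T@(m-k))*1e3)
print('barreltop',proj(c,[p[0],p[1],p[2]+.0383]))
a=cv2.imread('pics/w5full.png')
# square rim piece: corners from crop
q=[plane(c,200+x/4,130+y/4,.054) for x,y in((300,132),(516,199))];print(q,np.linalg.norm(q[0]-q[1]))
print(np.array([2*np.arctan2(s['orientation'][1],s['orientation'][0])]))
E
```

```text
[ 0.51283528 -0.06739763  0.054     ] [ 0.51274406 -0.06348054  0.13134321] [ 0.51187484 -0.06331511  0.14904321] mouth-collar in tool [-0.90975796  3.83117687 77.34221673]
barreltop (np.float64(289.03714018911023), np.float64(273.75504500182603))
[array([ 0.538279  , -0.04452324,  0.054     ]), array([ 0.53568303, -0.09336551,  0.054     ])] 0.04891121270378202
[0.24982812]
```

```bash
python3 -m jog '[{"tx":-0.0009,"ty":0.0037,"tz":0,"yaw":0},{"tx":0,"ty":0,"tz":0.015,"yaw":0},{"tx":0,"ty":0,"tz":0.015,"yaw":0},{"tx":0,"ty":0,"tz":0.01,"yaw":0},{"tx":0,"ty":0,"tz":0.006,"yaw":0},{"tx":0,"ty":0,"tz":0,"yaw":0},{"tx":0,"ty":0,"tz":0,"yaw":0},{"tx":0,"ty":0,"tz":0,"yaw":0}]'
python3 -m jog '[{"tx":0,"ty":0,"tz":0.005,"yaw":0},{"tx":0,"ty":0,"tz":0.005,"yaw":0},{"tx":0,"ty":0,"tz":0.004,"yaw":0},{"tx":0,"ty":0,"tz":0,"yaw":0},{"tx":0,"ty":0,"tz":0,"yaw":0}]'
python3 -c "
from h import *
s=env.observe();print(s['position'],s['contact_force'],s['moment'])"
```

```text
t: 6.7
position: [0.5123, -0.0683, 0.1033]
orientation: [0.992, 0.124, 0.001, 0.0]
contact_force: [-0.3, -0.6, -1.1]
width: 0.0202
grip_force: 39.4
t: 7.12
position: [0.5115, -0.0683, 0.0885]
orientation: [0.992, 0.124, -0.0, -0.0]
contact_force: [-0.1, 0.0, -0.7]
width: 0.0204
grip_force: 39.4
[ 0.51151604 -0.06827377  0.08847439] [-0.07245367  0.02045684 -0.66620913] [ 0.00131998 -0.03089606  0.00546881]
```

```bash
python3 -m jog '[{"tx":0,"ty":0,"tz":0.004,"yaw":0},{"tx":0,"ty":0,"tz":0.003,"yaw":0},{"tx":0,"ty":0,"tz":0.002,"yaw":0},{"tx":0,"ty":0,"tz":0.001,"yaw":0},{"tx":0,"ty":0,"tz":0,"yaw":0},{"tx":0,"ty":0,"tz":0,"yaw":0}]'
python3 -m jog '[{"tx":0,"ty":0,"tz":0.001,"yaw":0},{"tx":0,"ty":0,"tz":0.0005,"yaw":0},{"tx":0,"ty":0,"tz":0,"yaw":0},{"tx":0,"ty":0,"tz":0,"yaw":0}]'
```

```text
t: 7.62
position: [0.5118, -0.0683, 0.0787]
orientation: [0.992, 0.124, -0.0, 0.0]
contact_force: [0.2, 0.5, -0.1]
width: 0.0202
grip_force: 39.4
t: 7.95
position: [0.5118, -0.0683, 0.0773]
orientation: [0.992, 0.124, 0.0, 0.0]
contact_force: [-0.4, -0.1, -0.4]
width: 0.0203
grip_force: 39.5
```

```bash
python3 -m jog '[{"tx":0,"ty":0,"tz":0.0007,"yaw":0},{"tx":0,"ty":0,"tz":0.0007,"yaw":0},{"tx":0,"ty":0,"tz":0,"yaw":0},{"tx":0,"ty":0,"tz":0,"yaw":0}]'
python3 -c "
from h import *
print(env.observe()['contact_force'],env.observe()['position'])"
```

```text
t: 8.28
position: [0.512, -0.0685, 0.0771]
orientation: [0.992, 0.124, 0.0, 0.0]
contact_force: [-2.3, 0.1, 11.4]
width: 0.0204
grip_force: 40.7
[-2.33767305  0.1389827  11.42389902] [ 0.51199981 -0.06848276  0.0770705 ]
```

Contact came at the expected height, with 11 N upward. I'll relieve the load, open and retreat.

```bash
python3 -m jog '[{"tx":0,"ty":0,"tz":-0.0009,"yaw":0},{"tx":0,"ty":0,"tz":0,"yaw":0}]'
python3 -m jog '[{"tx":0,"ty":0,"tz":0,"yaw":0},{"tx":0,"ty":0,"tz":0,"yaw":0},{"tx":0,"ty":0,"tz":0,"yaw":0},{"tx":0,"ty":0,"tz":0,"yaw":0},{"tx":0,"ty":0,"tz":0,"yaw":0},{"tx":0,"ty":0,"tz":0,"yaw":0}]' 0.06
python3 -m jog '[{"tx":0,"ty":0,"tz":-0.01,"yaw":0},{"tx":0,"ty":0,"tz":-0.02,"yaw":0},{"tx":0,"ty":0,"tz":-0.03,"yaw":0},{"tx":0,"ty":0,"tz":-0.03,"yaw":0},{"tx":0,"ty":0,"tz":-0.03,"yaw":0},{"tx":-0.03,"ty":0,"tz":0,"yaw":0},{"tx":0,"ty":0,"tz":0,"yaw":0},{"tx":0,"ty":0,"tz":0,"yaw":0}]'
python3 - <<'E'
from h import *
im=grab('wrist');t=grab('scene')
w=cv2.resize(im[100:300,190:390],(400,400),interpolation=cv2.INTER_CUBIC);t=cv2.resize(t[120:320,200:400],(400,400),interpolation=cv2.INTER_CUBIC)
cv2.imwrite('pics/w6.png',cv2.cvtColor(np.hstack([w,t]),cv2.COLOR_RGB2BGR))
c=cams.get_calibration('wrist')
for z in(.06,.116):print((np.array(proj(c,[.5125,-.0677,z]))-[190,100])*2)
print(env.observe()['contact_force'])
E
```

```text
t: 8.45
position: [0.5121, -0.0683, 0.0772]
orientation: [0.992, 0.124, 0.0, 0.0]
contact_force: [0.1, -0.3, 4.8]
width: 0.0202
grip_force: 40.0
t: 8.95
position: [0.5117, -0.0682, 0.0767]
orientation: [0.992, 0.124, -0.0, 0.0]
contact_force: [-0.1, 1.0, 0.0]
width: 0.0601
grip_force: 0.0
t: 9.62
position: [0.4814, -0.0763, 0.1978]
orientation: [0.992, 0.123, -0.0, 0.0]
contact_force: [0.5, -0.0, -0.0]
width: 0.0602
grip_force: 0.0
[196.38319517 112.3123336 ]
[196.41982517 131.43450635]
[ 1.09512396 -0.9860787   0.06983087]
```

View pics/w6.png

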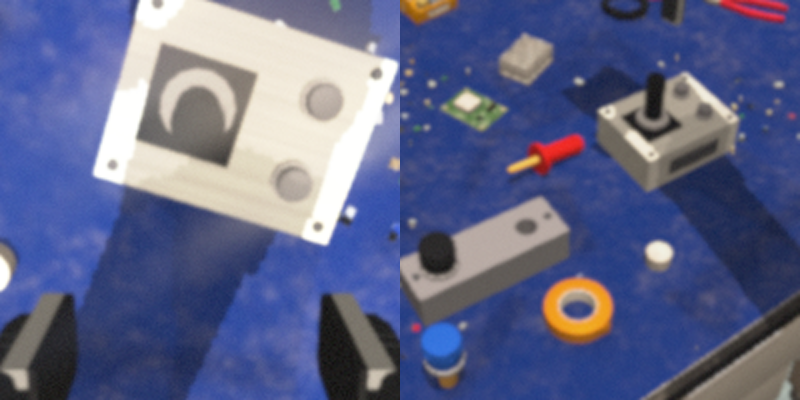

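The slim plug stands upright in the opening, with its collar flat on the black rim at (198,107) in the wrist crop and (653,122) in the scene crop. The squat plug is still in the stand at (437,252), and the gripper is clear.

```bash
python3 -c "
from h import *
print(order.finish_job())"
```

```text
the job is handed in; nothing more can be done
None
```

The slim plug is seated in the terminal box with its collar on the rim and released, the squat plug is still in the stand, and the job was handed in at about 10 s; the red look-alike fell over early on although my moves stayed clear of it, and I left it lying.

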